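Switch on the drying plate that carries the slides

ROBOT

A 6-joint arm with a two-finger parallel gripper is mounted at the origin on the work surface. World frame = base frame: x ahead of the robot, y to its left, z up, the work surface at z = 0. Lengths are in m, angles in degrees, forces in N, time in s.
With the tool pointing down it reaches from about 0.35 to 0.725 m from the base axis. Payload 6 kg.
Tool frame: the origin (TCP) lies midway between the tips of the shut fingers; the grasp point (between the pads) lies 19 mm behind it; z points along the fingers, y is the line along which they close (so a half turn about z gives the same grasp; the last joint's range is limited). The gripper opens to 85 mm and grips with 20 to 120 N. Pads are 22 mm wide; open, the fingers measure 114 mm over their backs; the gripper's body (76 mm by 85 mm) begins 54 mm behind the grasp point. The pads swing forward as they close: fully open they stand 13 mm farther back than shut.
Start: joints at [88.505, 2.303, 4.859, 0, -92.561, -19.12], TCP at [0.211, 0.562, 0.231] pointing down, gripper open.
Joint ranges: [-146.85, 146.85], [-73.84, 115.35], [-62.03, 85.46], [-188.31, 113.3], [-161.28, -10.13], [-171.36, 171.36]. Speed limits (degrees/s): [147.25, 147.25, 172.46, 180, 180, 180].

INTERFACE

Orientations are given as [roll, pitch, yaw] about the fixed x, y, z axes, in that order (R = Rz(yaw) Ry(pitch) Rx(roll)).
In Python, from rig import bot gives the robot as it stands.
- The arm moves only by the tool step_arm, never from a script. Its argument "deltas" is one flat list of numbers, 5 for each row, row after row: the opening, from -1 (shut) to 1 (fully open), then the shift along the tool's x, y, z in units of 25 mm (1.0 is 25 mm), then the turn about the tool's z in units of 5 degrees (1.0 is 5 degrees). A call has 1 to 12 rows; each row is the pose to reach, as a shift and turn from the pose commanded when the call began, along the tool's axes at that moment; what a row does not reach only later rows make up. A row lasts 1/10 s, in which the tool goes at most 50 mm and 8.59 degrees, less where a joint would pass 70% of its speed; a pose out of reach is approached as far as the arm can. A call with a gripper value outside its range is refused whole. The fingers move at their own pace and stop on an object; the grip force is fixed at half the most. Time passes only in rows, so rows that repeat a pose let the fingers close. It gives the time, the measured TCP pose, the force, the opening and the grip force at its end, in the units of the state.
- bot.sense(): the state, without advancing time (a new reading comes with each control period).
- bot.grab_frame(name): name is "scene" or "top"; returns (picture, depth): 400x640x3 uint8, blue, green, red; 400x640 float32, m along the optical axis (not along the pixel's ray), 0 where there is no reading.
- bot.get_calibration(name): a dict with "K" (3x3 intrinsics, pixels), "k1" (the pictures are not rectified: a ray, as slopes to the right and down, at radius r is drawn at 1 + k1 r^2 times it, then the intrinsics apply), "position" and "attitude" of the camera in the world. Camera axes: x right, y down, z forward; pixel columns grow to the right and rows downward; lengths in m; the calibration is good to about 2 mm. A picture is of the moment at which its call begins. get_calibration takes no time and is no camera call.
- bot.hand_in(): hands the job in; it is judged then, once.
The state is a dict: "time_s": time; "joint_positions": joint angles; "joint_velocities": joint speeds; "effort": joint torques, N m; "position": TCP position; "orientation": TCP orientation; "wrist_force": force on the tool from outside, world axes, zero at the start; "ft_torque": the same for the moment, N m; "grip_width": finger opening in m; "grip_force": force on a finger pad.
Only numpy, scipy, OpenCV 4.12 (cv2) and the standard library are available. Lean on these libraries where they do the work, as an engineer would, in place of code of your own. Each camera call takes 0.05 s, during which the arm holds its last target. There are 200 camera calls.

TASK

Two identical slide-drying plates stand on the bench, both switched off. Switch on the one that carries the rack of glass slides by throwing its toggle lever fully over from left to right, as seen from the robot; leave the other plate, with the petri dishes on it, switched off, and do not shift the slide rack.

Things in the scene. Friction and masses are not known exactly. Their poses are not given: they have to be found in the camera images.
- slide_rack: white plastic rack 70 x 90 mm, 35 mm high, of upright glass microscope slides, loose on the hot surface of either drying plate. Origin: centre of its underside, z up. Seen from above it lies within 150 mm of its own plate's lever tip, over 220 mm from the other's. The other plate carries two stacked glass petri dishes, 92 mm across, 32 mm high
- tip_a (a point): on plate a's toggle lever, 8 mm below its round top end, 58 mm from its hinge; a bar 16 mm thick (black) for the top 31 mm, 10 mm (steel) below. The hinge line lies 50 mm above the table, level along this point's x axis, pointing away from the robot. Axes turn with the lever; at joint 0, y is level to the plate's left seen from the robot, z up, and the lever leans 0.5 rad to +y
- switch_a (a joint): toggle lever of plate a: 0 = off, leaning 0.5 rad from upright to the plate's left seen from the robot; 1.0 rad = on, leaning 0.5 rad to its right. A weighted over-centre lever (120 g): upright is 0.5, and it tips over to the stop of whichever side of upright it is let go on and stays there; about 0.5 N sideways at the tip moves it off its stop
- tip_b (a point): the same point on plate b's identical lever. Both plates are fixed grey boxes 240 mm deep (x) by 170 mm wide, turned up to 0.35 rad; the lever stands mid-width on the front deck (45 mm above the table), hinge 35 mm behind the front edge, with a 9 mm high dial 65 mm to its left; behind it a 160 mm square hot surface, 55 mm above the table, its centre 120 mm along +x from the hinge
- switch_b (a joint): toggle lever of plate b, the same as switch_a: 0 = off (leaning left seen from the robot), 1.0 rad = on (leaning right), same weighted over-centre action
Things that resemble listed ones, but are neither listed nor needed, are in the scene too. Leave any blue, green or yellow look-alike of the slide_rack alone.

How it is judged:
By the outcome, as a careful person would: the job done as asked, in the order asked, and still so for the second after the job is handed in, with the robot touching nothing.
It also fails if it takes over 27 s, if anything falls off the work surface, if the arm or the gripper's body presses on something with over 40 N, if the wrist force passes 120 N, or if a joint passes its speed limit or range.

## Working session

There is one attempt and no reset: what is moved stays moved. The work goes in short steps, Python scripts to look and compute and a tool call to move; the robot and the scene stay as the last step left them, time stands still between calls to the robot, and variables do not carry over. Pictures are saved under pics/ and viewed, at most 10 in all, crops included, and the job is handed in when it is done.

Besides the shell and the picture viewer there is one more tool, called after "Call:" as name(argument=value, ...) on one line, values as JSON. step_arm: Moves the arm, as the interface text tells. Its arguments: {"type":"object","properties":{"deltas":{"type":"array"}},"required":["deltas"]}

```bash
mkdir -p pics
cat > h.py <<'E'
import numpy as np,cv2
from rig import bot
def rot(a):
    a=np.array(a,float)
    from scipy.spatial.transform import Rotation as R
    return a if a.shape==(3,3) else (R.from_quat(a).as_matrix() if a.size==4 else R.from_euler('xyz',a,degrees=True).as_matrix())
def cloud(name,d):
    c=bot.get_calibration(name);K=np.array(c['K']);k=c['k1']
    v,u=np.mgrid[:400,:640]
    p=np.dstack([u,v]).reshape(-1,1,2).astype(np.float64)
    s=cv2.undistortPoints(p,K,np.array([k,0,0,0,0.])).reshape(400,640,2)
    P=np.dstack([s,np.ones((400,640))])*d[...,None]
    P=P@rot(c['attitude']).T+np.array(c['position']);P[d==0]=np.nan
    return P
E
python3 - <<'E'
from h import *
for n in('top','scene'):
    im,d=bot.grab_frame(n);cv2.imwrite(f'pics/{n}1.png',im);np.save(f'{n}1.npy',cloud(n,d));print(bot.get_calibration(n))
s=bot.sense();print(s['position'],s['orientation'])
E
```

```text
{'K': array([[464.30885253,   0.        , 321.53165776],
       [  0.        , 464.30885253, 198.5014674 ],
       [  0.        ,   0.        ,   1.        ]]), 'k1': -0.09803948451247327, 'position': array([0.15738035, 0.13311628, 1.61117789]), 'attitude': array([-1.67175646e+02,  7.29717940e-02, -8.88784622e+01])}
{'K': array([[421.23242515,   0.        , 316.19174976],
       [  0.        , 421.23242515, 194.82346213],
       [  0.        ,   0.        ,   1.        ]]), 'k1': -0.1102910593025376, 'position': array([ 1.32982105, -0.48215783,  0.94532976]), 'attitude': array([-129.90083293,    0.70721671,   53.00792587])}
[0.21110148 0.56133331 0.23038339] [ 1.79910775e+02 -8.58848379e-03 -2.06156784e+01]
```

View pics/top1.png

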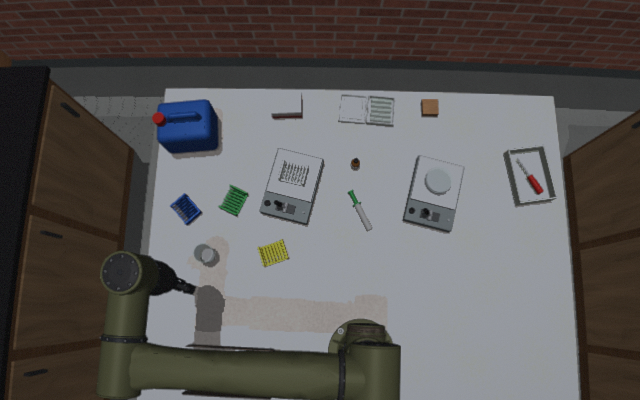

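View pics/scene1.png

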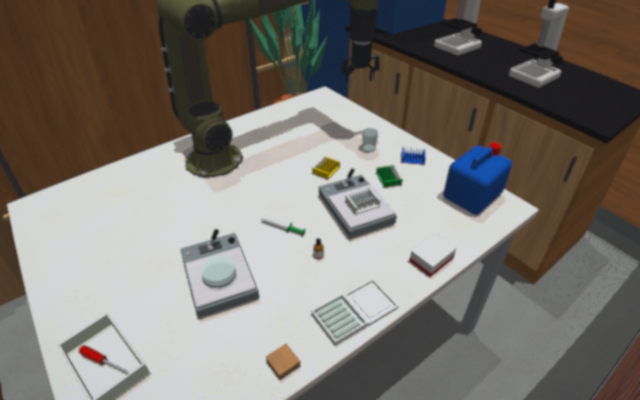

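The top view shows two plates. The left one at px (293,185) has a white slotted rack at (294,173) and its lever at about (283,207). The right one at (433,193) has petri dishes at (438,181) and its lever at about (428,214). The blue (185,209), green (233,200) and yellow (273,253) racks are look-alikes. The left plate fits the description, so I'll confirm it in an enlarged crop and measure it.

Run:
```python
from h import *
im=cv2.imread('pics/top1.png');P=np.load('top1.npy')
cv2.imwrite('pics/crop1.png',cv2.resize(im[140:230,250:340],None,fx=6,fy=6,interpolation=cv2.INTER_CUBIC))
z=P[...,2]
roi=np.zeros(z.shape,bool);roi[140:230,250:335]=1
m=(roi&(z>.03)&(z<.15)).astype(np.uint8)
n,l,st,c=cv2.connectedComponentsWithStats(m);i=1+np.argmax(st[1:,4]);q=P[l==i]
r=cv2.minAreaRect(q[:,:2].astype(np.float32));print('plate',r,cv2.boxPoints(r))
b=roi&(im.max(2)<50)&(z>.03)
n,l,st,c=cv2.connectedComponentsWithStats(b.astype(np.uint8))
for i in range(1,n):
    q=P[l==i];print(st[i],c[i].round(1),q.mean(0).round(3),q.min(0).round(3),q.max(0).round(3))
h=roi&(z>.062)
n,l,st,c=cv2.connectedComponentsWithStats(h.astype(np.uint8))
for i in range(1,n):
    if st[i,4]>5:
        q=P[l==i];print('high',st[i],c[i].round(1),q.mean(0).round(3),q.min(0).round(3),q.max(0).round(3))
```

```text
plate ((0.5618898272514343, 0.2483455389738083), (0.1719885617494583, 0.24130481481552124), 76.49592590332031) [[0.42449212 0.1929028 ]
 [0.6591257  0.13655463]
 [0.69928753 0.30378827]
 [0.46465397 0.36013645]]
[319 177   1   1   1] [319. 177.] [0.594 0.153 0.032] [0.594 0.153 0.032] [0.594 0.153 0.032]
[317 184   1   1   1] [317. 184.] [0.567 0.159 0.038] [0.567 0.159 0.038] [0.567 0.159 0.038]
[265 200   5   6  25] [267.  202.6] [0.494 0.329 0.052] [0.485 0.322 0.047] [0.504 0.337 0.057]
[274 201   9   9  50] [278.6 204.9] [0.48  0.286 0.081] [0.473 0.275 0.044] [0.488 0.299 0.112]
[264 213   2   1   2] [264.5 213. ] [0.46  0.338 0.037] [0.46  0.336 0.035] [0.461 0.34  0.04 ]
[268 214   2   1   2] [268.5 214. ] [0.457 0.324 0.036] [0.457 0.322 0.032] [0.458 0.327 0.04 ]
[272 215   2   1   2] [272.5 215. ] [0.453 0.31  0.041] [0.452 0.308 0.035] [0.454 0.312 0.046]
[275 216   3   1   3] [276. 216.] [0.451 0.298 0.037] [0.45  0.294 0.035] [0.451 0.302 0.039]
[279 217   2   1   2] [279.5 217. ] [0.448 0.286 0.033] [0.448 0.285 0.032] [0.448 0.288 0.033]
[283 218   2   1   2] [283.5 218. ] [0.445 0.272 0.032] [0.445 0.271 0.031] [0.445 0.274 0.032]
[286 219   3   1   3] [287. 219.] [0.441 0.26  0.035] [0.441 0.256 0.032] [0.442 0.264 0.037]
[291 220   3   1   3] [292. 220.] [0.438 0.242 0.036] [0.437 0.239 0.033] [0.438 0.246 0.04 ]
[296 221   1   1   1] [296. 221.] [0.434 0.228 0.038] [0.434 0.228 0.038] [0.434 0.228 0.038]
[299 222   2   1   2] [299.5 222. ] [0.431 0.216 0.037] [0.43  0.214 0.033] [0.432 0.218 0.042]
[302 223   3   1   3] [303. 223.] [0.428 0.204 0.036] [0.428 0.201 0.032] [0.429 0.208 0.038]
[306 223   1   1   1] [306. 223.] [0.427 0.194 0.042] [0.427 0.194 0.042] [0.427 0.194 0.042]
high [277 159  32  27 357] [292.7 172.3] [0.597 0.243 0.077] [0.554 0.191 0.062] [0.641 0.298 0.098]
high [274 200  11   8  46] [278.5 203.6] [0.482 0.285 0.094] [0.475 0.269 0.062] [0.491 0.299 0.116]
```

View pics/crop1.png

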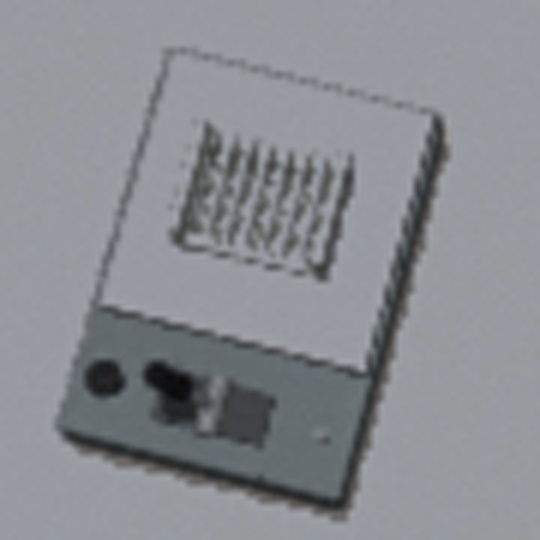

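The crop shows the white slide rack on this plate. The lever's black tip is at crop (170,380), leaning left, with the dial to its left. The plate is turned -13.5°, with its hinge at about (0.479, 0.268). That puts the tip at about (0.485, 0.295, 0.101), which agrees with the depth reading. I'll move shut fingers to a point high and left of the lever.

Call:
step_arm(deltas=[-1,1.8,0.6,0,-0.7,-1,3.6,1.2,0,-1.4,-1,5.4,1.8,0,-1.4,-1,7.2,2.4,0,-1.4,-1,9,3,0,-1.4,-1,10.8,3.5,0,-1.4,-1,12.4,4,0,-1.4,-1,13.8,4.35,0,-1.4,-1,13.8,4.35,0,-1.4,-1,13.8,4.35,0,-1.4,-1,13.8,4.35,0,-1.4,-1,13.8,4.35,0,-1.4])

```text
time_s: 1.3
position: [0.4951, 0.3391, 0.2313]
orientation: [-180.0, 0.0, -13.5]
wrist_force: [-0.4, 0.2, -0.8]
grip_width: -0.0003
grip_force: 0.0
```

Call:
step_arm(deltas=[-1,0,0,1.5,0,-1,0,0,3,0,-1,0,0,4.2,0,-1,0,0,5.2,0,-1,0,0,5.85,0,-1,0,0,5.85,0,-1,0,0,5.85,0,-1,0,0,5.85,0])

```text
time_s: 2.1
position: [0.4965, 0.3391, 0.0871]
orientation: [-179.9, -0.1, -13.6]
wrist_force: [-0.3, 0.1, -0.2]
grip_width: 0.0
grip_force: 0.0
```

Run:
```python
from h import *
im,d=bot.grab_frame('scene');cv2.imwrite('pics/s2.png',cv2.resize(im[130:250,290:430],None,fx=5,fy=5,interpolation=cv2.INTER_CUBIC));print(bot.sense()['position'])
```

```text
[0.49649242 0.33906923 0.08703431]
```

View pics/s2.png

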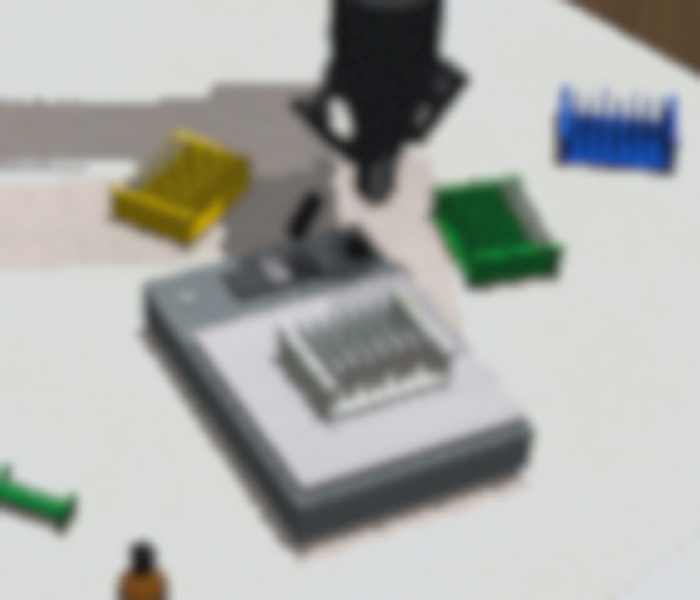

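The shut fingertip at crop (375,190) is clear and to the left of the lever at (305,215), in line with it. I'll sweep to the right along tool +y.

Call:
step_arm(deltas=[-1,0,0.3,0,0,-1,0,0.6,0,0,-1,0,0.9,0,0,-1,0,1.2,0,0,-1,0,1.5,0,0,-1,0,1.75,0,0,-1,0,2.0,0,0,-1,0,2.2,0,0,-1,0,2.4,0,0,-1,0,2.6,0,0,-1,0,2.6,0,0,-1,0,2.6,0,0])

```text
time_s: 3.35
position: [0.4806, 0.2751, 0.0851]
orientation: [-180.0, -0.0, -13.6]
wrist_force: [0.4, -0.1, -0.1]
grip_width: -0.0003
grip_force: 0.0
```

Run:
```python
from h import *
im,d=bot.grab_frame('scene');cv2.imwrite('pics/s3.png',cv2.resize(im[130:250,290:430],None,fx=5,fy=5,interpolation=cv2.INTER_CUBIC))
```

```text
(no output)
```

View pics/s3.png

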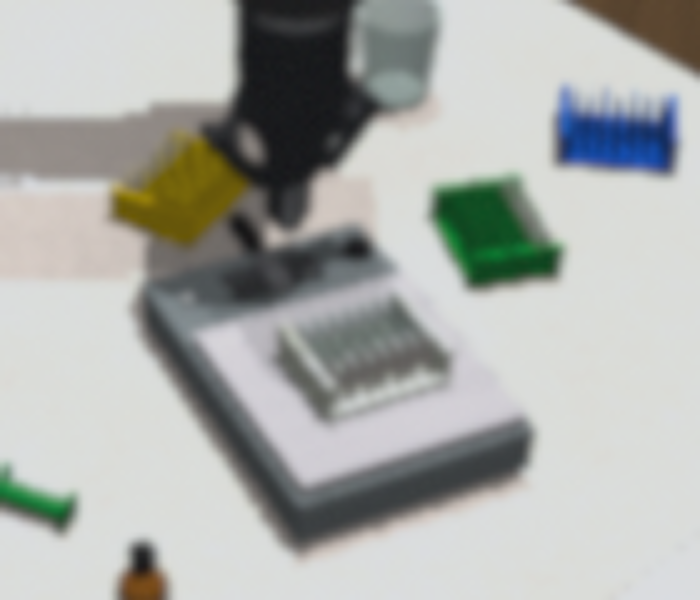

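The lever's tip is now at crop (245,235), leaning right, and there is no contact force. I'll back off to the left, rise, and verify.

Call:
step_arm(deltas=[-1,0,-0.6,0,0,-1,0,-1.2,0,0,-1,0,-1.6,-1,0,-1,0,-1.6,-2.5,0,-1,0,-1.6,-4,0,-1,0,-3,-5.5,0,-1,-1,-5,-5.5,0,-1,-2,-6,-5.5,0,-1,-3,-6,-5.5,0,-1,-4,-6,-5.5,0,-1,-4,-6,-5.5,0,-1,-4,-6,-5.5,0])

```text
time_s: 4.6
position: [0.4183, 0.4456, 0.2225]
orientation: [180.0, -0.0, -13.5]
wrist_force: [1.1, -0.5, -0.2]
grip_width: -0.0002
grip_force: 0.0
```

Run:
```python
from h import *
im,d=bot.grab_frame('top');P=cloud('top',d);z=P[...,2]
cv2.imwrite('pics/t4.png',cv2.resize(im[140:240,250:470],None,fx=3.6,fy=3.6,interpolation=cv2.INTER_CUBIC))
roi=np.zeros(z.shape,bool);roi[150:225,255:335]=1;roi[150:235,400:470]=1
n,l,st,c=cv2.connectedComponentsWithStats((roi&(z>.062)).astype(np.uint8))
for i in range(1,n):
    if st[i,4]>5:
        q=P[l==i];print(st[i],c[i].round(1),q.mean(0).round(3),q.min(0).round(3),q.max(0).round(3))
```

```text
[278 159  31  27 363] [292.7 172.5] [0.596 0.243 0.077] [0.555 0.191 0.062] [0.642 0.293 0.096]
[425 166  28  29 597] [438.4 179.4] [ 0.579 -0.257  0.086] [ 0.533 -0.306  0.062] [ 0.635 -0.212  0.1  ]
[285 204  10   5  34] [289.8 206.4] [0.473 0.247 0.096] [0.466 0.233 0.064] [0.48  0.266 0.111]
[424 208   6   8  28] [426.5 211.6] [ 0.465 -0.21   0.094] [ 0.458 -0.226  0.062] [ 0.475 -0.199  0.111]
```

View pics/t4.png

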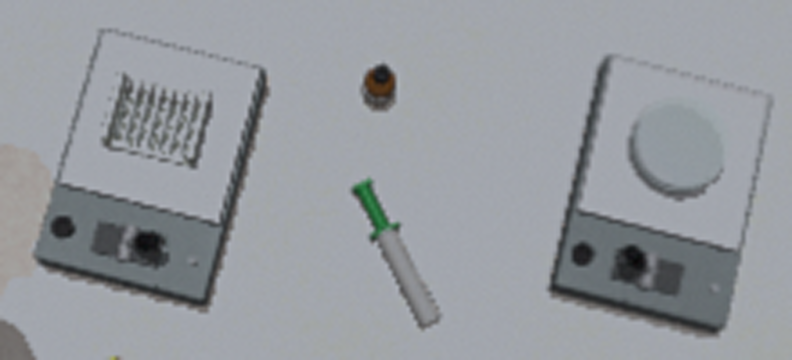

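The lever on the rack's plate now leans right, with its tip at crop (148,243). The rack hasn't moved: its mean was (0.597, 0.243) before and is (0.596, 0.243) now. The other plate's lever still leans left at (632,260).

```bash
python3 -c "
from rig import bot
print(bot.hand_in())"
```

```text
the job is handed in; nothing more can be done
None
```

The plate with the slide rack is switched on, its lever fully over to the right; the rack did not move, the petri-dish plate is still off, and the job is handed in.

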